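# Swing out the shelf brace and slide the cup tray onto it

## Task

Make room on the packing stand for the next tray: swing the folded brace on the front of the stand straight out until it clicks home past its catch button, and only then slide the tray of soup cups off the shelf over the brace until it rests squarely and centred against the brace's upturned end. Keep the three cups standing in the tray and leave the other things where they are.

Things in the scene. Friction and masses are not known exactly. Their poses are not given: they have to be found in the camera images.
- stand: Fixed steel packing stand: a flat shelf 220 mm deep (its x), 380 mm long (its y), top 100 mm above the table, 12 mm thick, on four legs. Origin on the table under the shelf's centre; z up; its front, with the brace, is the -x side (front face at x = -110 mm).
- catch_button (a point): Top of the sprung round steel button (16 mm) that catches the brace, 71.5 mm above the table, fixed at x = -205, y = -17 mm of the stand. It sits on a fixed catch plate that sticks out 115 mm from the front face, 52 mm wide (y = -34 to 18 mm), top at z = 60 mm.
- brace (a joint): Brace angle, rad: 0 = folded along the stand's -y, parallel to the front face; pi/2 = straight out along the stand's -x, its end stop, where the button springs up behind the bar and holds it. The bar rides onto the button from about 1.05 rad on and then needs 3 to 6 N; stopped short of the end it is not held.
- brace_mid (a point): Point on the brace bar's top centreline, 70 mm from the hinge axis. The aluminium bar is 20 mm wide, 105 mm long, from z = 68.5 to 98.5 mm above the table; near its outer end a 16 mm square leg reaches down to the table.
- brace_tip (a point): Point on the bar's top centreline at the inner face of the upturned end plate, 105 mm from the hinge axis. The plate closes the bar's outer end: 56 mm wide, 6 mm thick, top at z = 112.5 mm.
- brace_hinge (a point): point on the brace's hinge axis, at the height of the bar's top; fixed at x = -145, y = 0, z = 98.5 mm of the stand
- tray: loose open aluminium tray with three cups, 0.7 kg in all, on the stand's shelf: 170 mm (its x) by 190 mm (its y), walls 28 mm high and 4 mm thick, floor 4 mm. Origin at the centre of its underside; its x runs along the stand's x. Against the upturned end its centre is at x = -165 mm of the stand, with its rear 30 mm still on the shelf.
- tray_cup1: white paper cup with a flat white lid, 72 mm across the lid, 62 mm tall; origin at the centre of its underside; stands in the tray at the rear
- tray_cup2: white paper cup with a flat white lid, 72 mm across the lid, 62 mm tall; origin at the centre of its underside; stands in the tray at the rear
- tray_cup3: white paper cup with a flat white lid, 72 mm across the lid, 62 mm tall; origin at the centre of its underside; stands in the tray at the front
- shelf_cup: white paper cup with a flat white lid, 72 mm across the lid, 62 mm tall; origin at the centre of its underside; bystander on the shelf at its +y end
- lid_stack: bystander on the shelf at its -y end: stack of white lids, 68 mm across, 36 mm high; origin under its centre
- near_cup: white paper cup with a flat white lid, 72 mm across the lid, 62 mm tall; origin at the centre of its underside; bystander on the table in front of the stand
- big_cup1: bystander: large lidded paper cup, 94 mm across, 95 mm tall, on the table; origin under its centre
- big_cup2: bystander: large lidded paper cup like big_cup1
- water_bottle: bystander: clear bottle, 64 mm across, 200 mm tall; origin under its centre
- spoon: bystander: steel spoon 200 mm long lying on the table; origin under its middle
Things that resemble listed ones, but are neither listed nor needed, are in the scene too. What is shaped like the tray_cup2 but pink is not meant.

How it is judged:
By the outcome, as a careful person would: the job done as asked, in the order asked, and still so for the second after the job is handed in, with the robot touching nothing.
It also fails if it takes over 59 s, if anything falls off the work surface, if the arm or the gripper's body presses on something with over 40 N, if the wrist force passes 120 N, or if a joint passes its speed limit or range.

## Robot

A 7-joint arm with a two-finger parallel gripper is mounted at the origin on the work surface. World frame = base frame: x ahead of the robot, y to its left, z up, the work surface at z = 0. Lengths are in m, angles in rad, forces in N, time in s.
With the tool pointing down it reaches from about 0.4 to 0.875 m from the base axis. Payload 19.3 kg.
Tool frame: the origin (TCP) lies on the centre line of the jaws, within the pads' length; the fingertips stand 14 mm ahead of it and the grasp point (between the pads) lies 5 mm behind it; z points along the fingers, y is the line along which they close (so a half turn about z gives the same grasp; the last joint's range is limited). The gripper opens to 85 mm and grips with 20 to 120 N. Pads are 22 mm wide; open, the fingers measure 114 mm over their backs; the gripper's body (76 mm by 85 mm) begins 54 mm behind the grasp point. The pads swing forward as they close: fully open they stand 13 mm farther back than shut.
Start: joints at [-1.408, 0.521, -0.036, 1.599, 0.021, 1.021, -0.113], TCP at [0.144, 0.608, 0.245] pointing down, gripper open.
Joint ranges: [-2.91, 2.91], [-0.3, 2.13], [-1.5, 1.42], [0.17, 2.43], [-1.26, 4.41], [0.16, 1.93], [-2.52, 2.52]. Speed limits (rad/s): [1.89, 1.89, 2.39, 2.39, 3.01, 3.01, 3.01].

## Interface

Orientations are given as [roll, pitch, yaw] about the fixed x, y, z axes, in that order (R = Rz(yaw) Ry(pitch) Rx(roll)).
In Python, from workcell import bot, grab_frame, regions_of gives the robot as it stands. The module is installed in compiled form; this text tells all that it offers.
- The arm moves only by the tool play_rows, never from a script. Its argument "plan" is a list of rows, each a list of 3 entries, a list of its own where there are three numbers: the shift along the tool's x, y, z in units of 2.5 cm (1.0 is 2.5 cm), then the turn, a rotation vector about the tool's x, y, z in units of 0.15 rad (1.0 is 0.15 rad), then the closure, from -1 (fully open) to 1 (shut). In form: [[[tx, ty, tz], [rx, ry, rz], jaw], ...]. A call has 1 to 20 rows; each row shifts and turns the commanded pose from where the row before left it, along the tool's axes as they then stand; what a row does not reach is not made up. A row lasts 1/8 s, in which the tool goes at most 62.5 mm and 10.7 degrees, less where a joint would pass 70% of its speed; a pose out of reach is approached as far as the arm can. A call with a number of a shift or a turn outside -1 to 1 is refused whole. A call with a gripper value outside its range is refused whole. The fingers move at their own pace and stop on an object; "newtons" is the grip in N (left out, the last holds). Time passes only in rows, so rows that do not move let the fingers close. It gives the time, the measured TCP pose, the force, the opening and the grip force at its end, in the units of the state.
- bot.observe(): the state, without advancing time (a new reading comes with each control period).
- grab_frame(name): name is "scene" or "side" or "wrist"; returns a dict with "pixels" (420x560x3 uint8, red, green, blue), "depth" (420x560 float32, m along the optical axis (not along the pixel's ray), 0 where there is no reading), "camera_matrix" (3x3 intrinsics, pixels), "R" (3x3) and "t" (3): a world point X has camera coordinates R X + t. Camera axes: x right, y down, z forward; pixel columns grow to the right and rows downward; lengths in m; the calibration is good to about 2 mm. A picture is of the moment at which its call begins.
- bot.job_done(): hands the job in; it is judged then, once.
Trained networks look in the newest picture that a camera, given by its name, has taken for a name from the list of things; names that differ only in an ending like _2 or _b are one class to them, and where a whole thing is asked for, a point or a joint stands for the part that bears it (a point fixed in the world has none). Each returns a list of dicts, best first, with "p" (0 to 1); they miss things now and then, are a little off and sometimes report something else, mostly with a low value. They report only what shows in the picture. A call takes as long as a camera call. They do not tell look-alikes from the thing itself.
- regions_of(thing, camera): "mask" (420x560 bool, what is visible of it) and "box" ([left, top, right, bottom] in pixels, round what is visible of it).
The state is a dict: "clock": time; "qpos": joint angles; "qd": joint speeds; "joint_efforts": joint torques, N m; "position": TCP position; "tool_rot": TCP orientation; "force": force on the tool from outside, world axes, zero at the start; "moment": the same for the moment, N m; "grip_width": finger opening in m; "finger_force": force on a finger pad.
Only numpy, scipy, OpenCV 4.12 (cv2) and the standard library are available. Lean on these libraries where they do the work, as an engineer would, in place of code of your own. Each camera call takes 0.05 s, during which the arm holds its last target. There are 200 camera calls.

## Working session

There is one attempt and no reset: what is moved stays moved. The work goes in short steps, Python scripts to look and compute and a tool call to move; the robot and the scene stay as the last step left them, time stands still between calls to the robot, and variables do not carry over. Pictures are saved under pics/ and viewed, at most 10 in all, crops included, and the job is handed in when it is done.

Besides the shell and the picture viewer there is one more tool, called after ">>>" as a command line: name --argument value ..., lists and objects as JSON in quotes. play_rows: Moves the arm, as the interface text tells. Its arguments: {"type":"object","properties":{"plan":{"type":"array"},"newtons":{"type":"number"}},"required":["plan"]}

```bash
mkdir -p pics
cat > h.py <<'E'
import numpy as np, cv2
from workcell import bot, grab_frame, regions_of
def cloud(f):
    K=f["camera_matrix"];d=f["depth"];v,u=np.mgrid[:420,:560]
    c=np.stack([(u-K[0,2])/K[0,0]*d,(v-K[1,2])/K[1,1]*d,d],-1)
    w=(c-f["t"])@f["R"]; w[d==0]=np.nan
    return w
def proj(f,X):
    c=f["R"]@np.array(X)+f["t"]; p=f["camera_matrix"]@c; return p[:2]/p[2]
def save(f,n,box=None,s=1):
    p=f["pixels"][...,::-1]
    if box: p=p[box[1]:box[3],box[0]:box[2]]
    cv2.imwrite("pics/"+n+".png",cv2.resize(p,None,fx=s,fy=s))
E
python3 - <<'E'
from h import *
fs={n:grab_frame(n) for n in("scene","side")}
cv2.imwrite("pics/a.png",fs["scene"]["pixels"][...,::-1]);cv2.imwrite("pics/b.png",fs["side"]["pixels"][...,::-1])
for n,f in fs.items():
    w=cloud(f);print(n,"cam at",-f["R"].T@f["t"])
    for th in["stand","brace","brace_tip","tray","tray_cup1","shelf_cup","lid_stack","big_cup1","water_bottle","spoon"]:
        for r in regions_of(th,n):
            if r["p"]<.3: continue
            q=w[r["mask"]];q=q[~np.isnan(q[:,0])]
            if len(q)<5: continue
            print(th,round(r["p"],2),[int(x) for x in r["box"]],len(q),np.median(q,0).round(3),np.percentile(q,2,axis=0).round(3),np.percentile(q,98,axis=0).round(3))
print({k:np.round(v,3) for k,v in bot.observe().items()})
E
```

```text
scene cam at [1.48859122 0.56906125 1.09480869]
stand 0.9 [186, 176, 338, 295] 6033 [0.664 0.043 0.097] [ 0.452 -0.163  0.002] [0.819 0.178 0.105]
brace 0.96 [292, 234, 335, 270] 691 [0.607 0.153 0.093] [0.565 0.094 0.011] [0.66  0.196 0.112]
brace 0.69 [281, 180, 304, 206] 419 [ 0.484 -0.01   0.134] [ 0.447 -0.049  0.101] [0.508 0.014 0.14 ]
brace_tip 0.91 [288, 237, 337, 268] 780 [0.607 0.15  0.089] [0.55  0.094 0.   ] [0.661 0.196 0.113]
brace_tip 0.56 [252, 195, 284, 227] 657 [ 0.617 -0.013  0.161] [ 0.574 -0.056  0.105] [0.638 0.015 0.169]
tray 0.68 [213, 195, 302, 246] 1652 [ 0.651 -0.025  0.107] [ 0.52  -0.151  0.099] [0.716 0.035 0.131]
tray 0.68 [289, 237, 337, 269] 691 [0.61  0.149 0.092] [0.567 0.093 0.013] [0.661 0.194 0.112]
tray_cup1 0.96 [254, 193, 283, 230] 654 [ 0.618 -0.013  0.161] [ 0.574 -0.05   0.106] [0.638 0.015 0.169]
tray_cup1 0.88 [219, 191, 248, 225] 615 [ 0.663 -0.096  0.162] [ 0.621 -0.135  0.109] [ 0.686 -0.071  0.168]
tray_cup1 0.88 [199, 194, 226, 219] 441 [ 0.608 -0.242  0.059] [ 0.565 -0.281  0.   ] [ 0.69  -0.168  0.099]
tray_cup1 0.82 [209, 171, 23
[... 2721 characters left out ...]
.601 -0.027  0.161] [ 0.568 -0.059  0.133] [0.631 0.011 0.167]
spoon 0.62 [320, 309, 381, 344] 578 [ 0.599 -0.458  0.01 ] [ 0.509 -0.476 -0.004] [ 0.7   -0.424  0.02 ]
{'clock': np.float64(1.1), 'qpos': array([-1.408,  0.521, -0.036,  1.599,  0.021,  1.021, -0.113]), 'qd': array([-0.002, -0.   ,  0.003,  0.   , -0.001, -0.001, -0.   ]), 'joint_efforts': array([-1.0000e-03, -9.2680e+01,  1.9780e+00, -3.7027e+01,  1.8000e-02,
        2.0000e-03,  0.0000e+00]), 'position': array([0.144, 0.608, 0.245]), 'tool_rot': array([-3.142, -0.   ,  2.909]), 'force': array([ 0.507, -0.457, -0.499]), 'moment': array([-0.035,  0.003, -0.026]), 'finger_force': np.float64(0.0), 'grip_width': np.float64(0.086)}
```

View pictures.

Run:
```python
import cv2
a=cv2.imread("pics/a.png")[150:350,160:500];b=cv2.imread("pics/b.png")[120:320,190:410]
cv2.imwrite("pics/a2.png",cv2.resize(a,(800,470),interpolation=3));cv2.imwrite("pics/b2.png",cv2.resize(b,(660,600),interpolation=3))
```

```text
(no output)
```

View pics/a2.png

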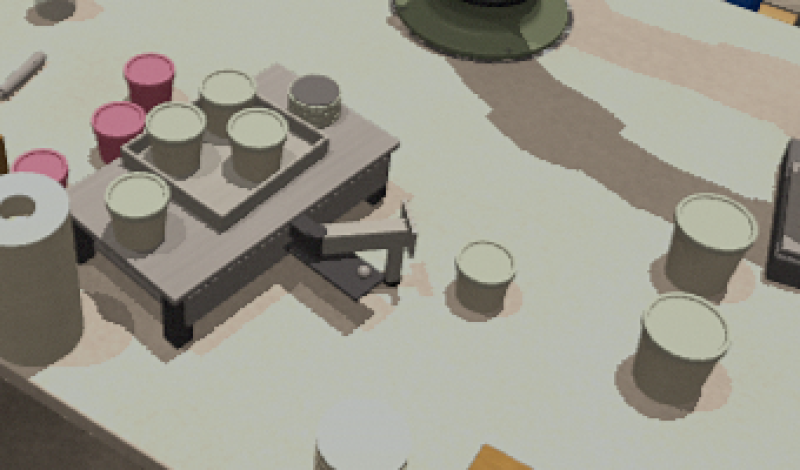

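View pics/b2.png

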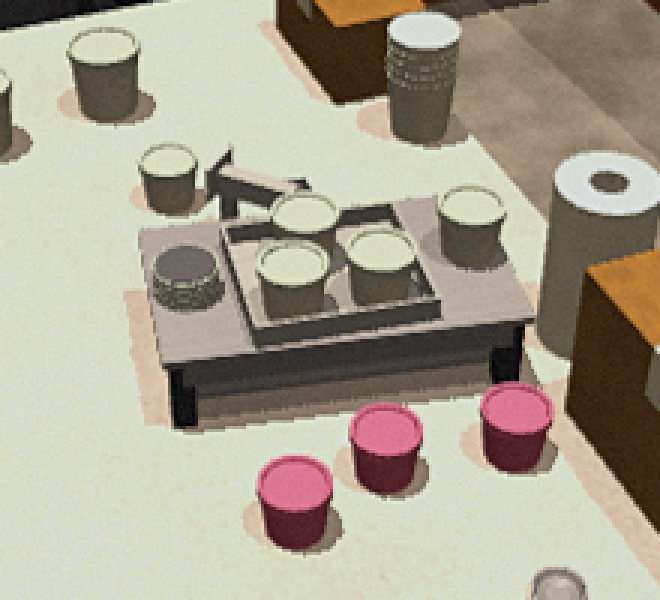

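Run:
```python
from h import *
P=[];T=[];A={}
for n in("scene","side"):
    f=grab_frame(n);w=cloud(f).reshape(-1,3);A[n]=w
    x,y,z=w.T
    m=(x>.35)&(x<.95)&(y>-.3)&(y<.35)
    P.append(w[m])
    q=w[m&(z>.094)&(z<.106)&(y<.2)]
    c=cv2.connectedComponents
    print(n,len(q),cv2.minAreaRect((q[:,:2]*1000).astype(np.float32)))
W=np.concatenate(P)
# shelf-points: fit 220x380 rect by maximising inliers
q=W[(abs(W[:,2]-.1)<.006)]
best=None
from scipy.optimize import minimize
def stand_cost(p,q):
    c,s=np.cos(p[2]),np.sin(p[2]);d=q[:,:2]-p[:2];lx=d@[c,s];ly=d@[-s,c]
    o=np.maximum(abs(lx)-.11,0)+np.maximum(abs(ly)-.19,0)
    return np.minimum(o,.012).sum()
q0=q
r=[minimize(stand_cost,[.63,-.0,th],args=(q0,),method="Nelder-Mead",options=dict(initial_simplex=None,xatol=1e-5,fatol=1e-4,maxiter=4000)) for th in np.arange(-2.4,-.7,.1)]
r=min(r,key=lambda a:a.fun);p=r.x;print("stand",p,r.fun,len(q))
c,s=np.cos(p[2]),np.sin(p[2]);R=np.array([[c,-s],[s,c]])
L=W.copy();L[:,:2]=(W[:,:2]-p[:2])@R
g=L[(abs(L[:,2]-.1)<.006)&(abs(L[:,0])<.13)&(abs(L[:,1])<.21)]
print("extent",np.percentile(g,[0.3,1,50,99,99.7],axis=0).round(4).tolist())
# tray walls
t=L[(L[:,2]>.12)&(L[:,2]<.134)&(abs(L[:,0])<.13)&(abs(L[:,1])<.14)]
print("tray walls",len(t),cv2.minAreaRect((t[:,:2]*1000).astype(np.float32)),np.percentile(t,[1,5,95,99],axis=0).round(4).tolist())
b=L[(L[:,0]<-.125)&(L[:,0]>-.32)&(L[:,2]>.06)&(L[:,2]<.12)&(L[:,1]<.06)&(L[:,1]>-.13)]
top=b[(abs(b[:,2]-.0985)<.005)]
print("bar top",len(top),cv2.minAreaRect((top[:,:2]*1000).astype(np.float32)))
k=b[b[:,2]>.106];print("plate",len(k),k.mean(0),cv2.minAreaRect((k[:,:2]*1000).astype(np.float32)))
np.save("stand.npy",p);np.save("L.npy",L)
def tops(lo,hi,nm,box):
    m=L[(L[:,2]>lo)&(L[:,2]<hi)&(L[:,0]>box[0])&(L[:,0]<box[1])&(L[:,1]>box[2])&(L[:,1]<box[3])]
    print(nm,len(m),[np.round(v,1) for v in cv2.minEnclosingCircle((m[:,:2]*1000).astype(np.float32))],m[:,:2].mean(0).round(4) if len(m) else "")
tops(.052,.068,"near",(-.35,-.2,-.3,-.1))
def W2(x): return p[:2]+R@np.array(x)
for nm,x in dict(hinge=(-.145,0),button=(-.205,-.017),traygoal=(-.165,0)).items(): print(nm,W2(x))
# map
M=np.full((400,480,3),255,np.uint8)
for a in W[W[:,2]>.02]:
    i=int((a[1]+.25)*800);j=int((a[0]-.35)*800)
    if 0<=j<400 and 0<=i<480:
        M[j,i]=[int(min(a[2]/.18,1)*255),0,255-int(min(a[2]/.18,1)*255)] 
cv2.imwrite("pics/map.png",M)
```

```text
scene 4410 ((725.511474609375, -33.53021240234375), (356.8445129394531, 591.8823852539062), 70.7332534790039)
side 2667 ((660.9700317382812, -35.916259765625), (359.5989685058594, 479.8299560546875), 65.39921569824219)
stand [ 0.65021746 -0.00624901 -2.17561953] 22.165385033340627 7260
extent [[-0.1241, -0.2052, 0.0941], [-0.1175, -0.1988, 0.0944], [0.0051, 0.0285, 0.0998], [0.1232, 0.195, 0.1057], [0.1282, 0.2009, 0.1058]]
tray walls 1089 ((37.996238708496094, -0.1558074951171875), (279.11151123046875, 183.6276397705078), 89.99671936035156) [[-0.0506, -0.1373, 0.1201], [-0.0443, -0.1251, 0.1207], [0.1216, 0.1187, 0.133], [0.128, 0.1354, 0.1338]]
bar top 0 ((0.0, 0.0), (0.0, 0.0), 0.0)
plate 0 [nan nan nan] ((0.0, 0.0), (0.0, 0.0), 0.0)
near 11 [array([-200.6, -242.8]), np.float64(10.4)] [-0.2017 -0.2425]
hinge [0.73266687 0.11302837]
button [0.75279962 0.17205101]
traygoal [0.7440392  0.12948043]<stdin>:33: RuntimeWarning: Mean of empty slice.
  ret = um.true_divide(
```

```bash
cat > fit.py <<'E'
from h import *
from scipy.optimize import minimize
def rectfit(q,hx,hy,c0,ths,cap=.012):
    def cost(p):
        c,s=np.cos(p[2]),np.sin(p[2]);d=q[:,:2]-p[:2];lx=d@[c,s];ly=d@[-s,c]
        return np.minimum(np.maximum(abs(lx)-hx,0)+np.maximum(abs(ly)-hy,0),cap).sum()
    best=None
    for th in ths:
        x0=np.array([*c0,th]);S=np.vstack([x0,x0+[.02,0,0],x0+[0,.02,0],x0+[0,0,.1]])
        r=minimize(cost,x0,method="Nelder-Mead",options=dict(initial_simplex=S,xatol=1e-5,fatol=1e-5,maxiter=3000))
        if best is None or r.fun<best.fun: best=r
    return best.x,best.fun
E
python3 - <<'E'
from fit import *
P=[]
for n in("scene","side"):
    w=cloud(grab_frame(n)).reshape(-1,3);x,y,z=w.T
    P.append(w[(x>.35)&(x<.95)&(y>-.35)&(y<.35)])
W=np.concatenate(P)
q=W[(abs(W[:,2]-.1)<.005)&(W[:,1]<.12)&(W[:,1]>-.2)]
p,f=rectfit(q,.11,.19,(.63,-.04),np.arange(-2.,-1.1,.1));print("stand",p,f,len(q))
c,s=np.cos(p[2]),np.sin(p[2]);R=np.array([[c,-s],[s,c]])
L=W.copy();L[:,:2]=(W[:,:2]-p[:2])@R
g=L[(abs(L[:,2]-.1)<.005)&(abs(L[:,0])<.13)&(abs(L[:,1])<.21)]
print(np.percentile(g,[0.3,1,5,95,99,99.7],axis=0)[:,:2].round(4).tolist())
t=L[(L[:,2]>.118)&(L[:,2]<.131)&(abs(L[:,0])<.13)&(abs(L[:,1])<.105)]
print("tray walls",len(t),rectfit(t,.085,.095,(.02,0),[0.01]),np.percentile(t,[1,5,95,99],axis=0)[:,:2].round(4).tolist())
b=L[(L[:,0]<-.125)&(L[:,0]>-.30)&(L[:,2]>.06)&(L[:,2]<.12)&(L[:,1]<.06)&(L[:,1]>-.15)]
top=b[(abs(b[:,2]-.0985)<.005)]
print("bar top",len(top),cv2.minAreaRect((top[:,:2]*1000).astype(np.float32)))
k=b[b[:,2]>.105];print("plate",len(k),k.mean(0),cv2.minAreaRect((k[:,:2]*1000).astype(np.float32)))
np.save("stand.npy",p);np.save("L.npy",L)
m=L[(L[:,2]>.052)&(L[:,2]<.068)&(L[:,0]<-.15)&(L[:,1]<-.05)]
if len(m): print("near",len(m),cv2.minEnclosingCircle((m[:,:2]*1000).astype(np.float32)),np.median(m,0))
def W2(x): return p[:2]+R@np.array(x)
for nm,x in dict(hinge=(-.145,0),button=(-.205,-.017),traygoal=(-.165,0)).items(): print(nm,W2(x))
M=np.full((400,480,3),255,np.uint8)
for a in L[L[:,2]>.02]:
    i=int((a[1]+.25)*900);j=int((a[0]+.32)*900)
    v=int(min(a[2]/.18,1)*255)
    if 0<=j<400 and 0<=i<480: M[j,i]=cv2.applyColorMap(np.uint8([[v]]),2)[0,0]
cv2.imwrite("pics/map.png",M)
E
```

```text
stand [ 0.6224095  -0.04458651 -1.76005885] 3.7401477645248233 6142
[[-0.1129, -0.1906], [-0.1114, -0.1884], [-0.1062, -0.1753], [0.105, 0.1798], [0.1123, 0.189], [0.1142, 0.1907]]
tray walls 1138 (array([ 0.01747264, -0.00654947,  0.04987218]), np.float64(0.507748815804416)) [[-0.0726, -0.1039], [-0.07, -0.1011], [0.1049, 0.0886], [0.1088, 0.0915]]
bar top 427 ((-169.5315399169922, -38.2974853515625), (129.9130096435547, 65.94635772705078), 52.57185745239258)
plate 75 [-0.21008354 -0.08494218  0.11028056] ((-209.49095153808594, -83.88134765625), (9.478087425231934, 67.5547103881836), 51.89259338378906)
near 706 ((-243.76962280273438, -106.66506958007812), 92.67811584472656) [-0.29018202 -0.13294272  0.05877389]
hinge [0.64968902 0.09782426]
button [0.64428067 0.15995114]
traygoal [0.65345172 0.11746712]
```

View pics/map.png

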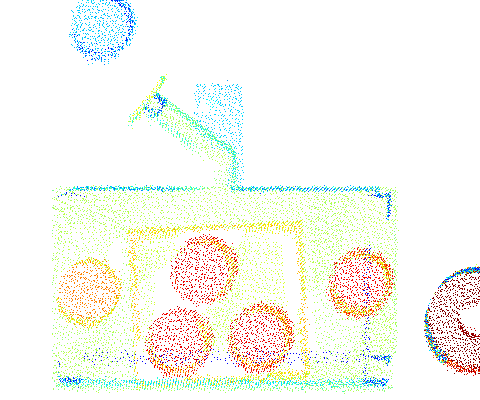

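```bash
cat > go.py <<'E'
from h import *
from scipy.spatial.transform import Rotation as Ro
p=np.load("stand.npy");c,s=np.cos(p[2]),np.sin(p[2]);R2=np.array([[c,-s],[s,c]])
def where():
    o=bot.observe();x=(o["position"][:2]-p[:2])@R2
    print("t",round(float(o["clock"]),2),"stand xy mm",(x*1000).round(1),"z",(o["position"][2]*1000).round(1),"rpy",o["tool_rot"].round(3),"dyaw to aligned",round(float((p[2]+4.7124-o["tool_rot"][2]+np.pi)%(2*np.pi)-np.pi),3),"F",o["force"].round(1),"grip",round(float(o["grip_width"]),4))
    return o
def need(o,xy,z):
    R=Ro.from_euler("xyz",o["tool_rot"]).as_matrix();t=np.r_[p[:2]+R2@np.array(xy),z]
    print("shift units",(R.T@(t-o["position"])/.025).round(2))
E
python3 - <<'E'
from go import *
o=where();need(o,(-.164,-.086),.15)
H=np.array([-.145,0])
for th in(.65,.8,1,1.2,1.4,1.571):
    d=np.array([-np.sin(th),-np.cos(th)]);n=np.array([np.cos(th),-np.sin(th)])
    print(th,((H+.078*d+(.010+.015*abs(n[0])+.011*abs(n[1]))*n)*1000).round(0))
E
```

```text
t 1.3 stand xy mm [-551.1 -592.4] z 245.3 rpy [-3.142  0.     2.909] dyaw to aligned 0.044 F [-0.1 -0.2  0.1] grip 0.0853
shift units [-20.91 -14.59   3.81]
0.65 [-169.  -79.]
0.8 [-181.  -75.]
1 [-196.  -65.]
1.2 [-208.  -52.]
1.4 [-218.  -36.]
1.571 [-223.  -21.]
```

Run:
```python
import cv2
a=cv2.imread("pics/a.png")[210:300,270:400]
cv2.imwrite("pics/c.png",cv2.resize(a,None,fx=5,fy=5,interpolation=3))
```

```text
(no output)
```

View pics/c.png

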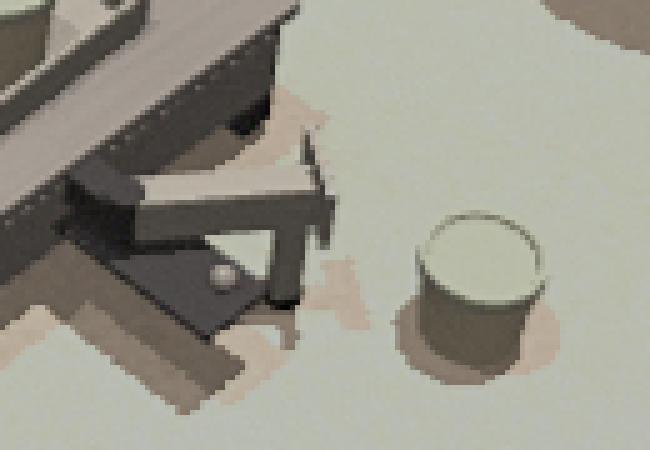

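Candidates: the only brace is at scene pixel (312,250), with its button at (315,265) and the near_cup at (366,267). The cups in the tray are the white ones at (234,203), (257,188) and (270,206). The pink cups at (224,182), (211,203) and (177,220) and the shelf_cup at (218,235) are not meant. The crop shows the brace partly swung out, with the button free in front of it and the near_cup well clear.

>>> play_rows --plan '[[[-1,-0.7,0],[0,0,-0.29],1],[[-1,-0.7,0],[0,0,0],1],[[-1,-0.7,0],[0,0,0],1],[[-1,-0.7,0],[0,0,0],1],[[-1,-0.7,0],[0,0,0],1],[[-1,-0.7,0],[0,0,0],1],[[-1,-0.7,0],[0,0,0],1],[[-1,-0.7,0],[0,0,0],1],[[-1,-0.7,0],[0,0,0],1],[[-1,-0.7,0],[0,0,0],1],[[-1,-0.7,0],[0,0,0],1],[[-1,-0.7,0],[0,0,0],1],[[-1,-0.7,0],[0,0,0],1],[[-1,-0.7,0],[0,0,0],1],[[-1,-0.7,0],[0,0,0],1],[[-1,-0.7,0],[0,0,0],1],[[-1,-0.7,0],[0,0,0],1],[[-1,-0.7,0],[0,0,0],1],[[-0.5,-0.5,0],[0,0,0],1],[[0,0,0],[0,0,0],1]]'

```text
clock: 3.8
position: [0.536, 0.1977, 0.2453]
tool_rot: [-3.141, -0.0, 2.951]
force: [-0.0, -0.2, 0.4]
grip_width: -0.0002
finger_force: 0.0
```

Run:
```python
from go import *
o=where();need(o,(-.164,-.086),.094)
f=grab_frame("wrist");save(f,"w1")
for nm,x in dict(hinge=(-.145,0,.0985),tip65=(-.145-.0635,-.0836,.0985),button=(-.205,-.017,.0715),corner=(-.11,-.19,.1)).items():
    print(nm,proj(f,[*(p[:2]+R2@np.array(x[:2])),x[2]]).round(0))
L=cloud(f).reshape(-1,3);L[:,:2]=(L[:,:2]-p[:2])@R2
b=L[(L[:,0]<-.125)&(L[:,0]>-.30)&(L[:,1]<.06)&(L[:,1]>-.15)]
k=b[(b[:,2]>.106)&(b[:,2]<.118)];print("plate",len(k),k.mean(0) if len(k) else 0)
k=b[(b[:,2]>.09)&(b[:,2]<.104)];print("bar",len(k),cv2.fitLine(k[:,:2].astype(np.float32),2,0,.01,.01).ravel() if len(k) else 0)
```

```text
t 3.8 stand xy mm [-221.7 -130.4] z 245.3 rpy [-3.141 -0.     2.951] dyaw to aligned 0.002 F [-0.  -0.2  0.4] grip -0.0002
shift units [-1.78 -2.31  6.05]
hinge [203. 330.]
tip65 [265. 253.]
button [264. 301.]
corner [144. 135.]
plate 271 [-0.20227434 -0.09593483  0.1107331 ]
bar 1287 [ 0.5323304   0.8465367  -0.18747185 -0.06039288]
```

View pics/w1.png

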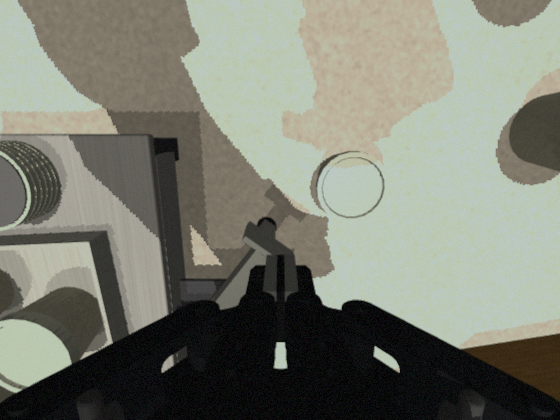

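The wrist picture shows the plate at (262,235), the near_cup at (350,185) and the shelf's front edge at about column 165. The brace is at about 0.58 rad, so I come down on its inner side.

>>> play_rows --plan '[[[-0.6,-0.86,0],[0,0,0],1],[[-0.6,-0.86,0],[0,0,0],1],[[-0.62,-0.87,0],[0,0,0],1],[[0,0,1],[0,0,0],1],[[0,0,1],[0,0,0],1],[[0,0,1],[0,0,0],1],[[0,0,1],[0,0,0],1],[[0,0,1],[0,0,0],1],[[0,0,0.5],[0,0,0],1],[[0,0,0.5],[0,0,0],1],[[0,0,0],[0,0,0],1]]'

```text
clock: 5.22
position: [0.5681, 0.1266, 0.095]
tool_rot: [-3.141, -0.001, 2.953]
force: [-0.4, 0.0, -0.4]
grip_width: 0.0001
finger_force: 0.0
```

Run:
```python
from go import *
where()
```

```text
t 5.22 stand xy mm [-157.9  -85.6] z 95.0 rpy [-3.141e+00 -1.000e-03  2.953e+00] dyaw to aligned -0.0 F [-0.4  0.  -0.4] grip 0.0001
```

>>> play_rows --plan '[[[-0.28,0.44,0],[0,0,0],1],[[-0.16,0.48,0],[0,0,0],1],[[-0.2,0.3,0],[0,0,0],1],[[-0.2,0.3,0],[0,0,0],1],[[-0.26,0.24,0],[0,0,0],1],[[-0.26,0.24,0],[0,0,0],1],[[-0.32,0.2,0],[0,0,0],1],[[-0.32,0.2,0],[0,0,0],1]]'

```text
clock: 6.22
position: [0.6291, 0.1758, 0.0951]
tool_rot: [-3.141, -0.001, 2.952]
force: [-3.0, -2.2, -1.3]
grip_width: 0.0002
finger_force: 1.6
```

Run:
```python
from go import *
where()
```

```text
t 6.22 stand xy mm [-217.7  -34.9] z 95.1 rpy [-3.141e+00 -1.000e-03  2.952e+00] dyaw to aligned 0.0 F [-3.  -2.2 -1.3] grip 0.0002
```

Contact force is a few newtons, as expected on the button. I push slowly on to the end stop.

>>> play_rows --plan '[[[-0.2,0.1,0],[0,0,0],1],[[-0.2,0.1,0],[0,0,0],1],[[-0.16,0,0],[0,0,0],1],[[-0.08,0,0],[0,0,0],1]]'

```text
clock: 6.72
position: [0.6438, 0.1788, 0.0953]
tool_rot: [3.142, -0.004, 2.953]
force: [-21.1, 3.7, 14.2]
grip_width: 0.0001
finger_force: 10.9
```

Run:
```python
from go import *
where()
```

```text
t 6.72 stand xy mm [-223.4  -21. ] z 95.3 rpy [ 3.142 -0.004  2.953] dyaw to aligned -0.001 F [-21.1   3.7  14.2] grip 0.0001
```

>>> play_rows --plan '[[[0.6,0,0],[0,0,0],1],[[0.8,0,0],[0,0,0],1],[[0,0,-1],[0,0,0],1],[[0,0,-1],[0,0,0],1],[[0,0,-1],[0,0,0],0.5],[[0,0,-1],[0,0,0],0]]'

```text
clock: 7.48
position: [0.6113, 0.1844, 0.1964]
tool_rot: [3.141, 0.001, 2.952]
force: [-0.2, -0.8, -0.3]
grip_width: 0.0358
finger_force: 0.0
```

Run:
```python
from go import *
from fit import rectfit
o=where();a=grab_frame("scene");b=grab_frame("side");w=grab_frame("wrist")
P=[]
for f in(a,b,w):
    L=cloud(f).reshape(-1,3);L[:,:2]=(L[:,:2]-p[:2])@R2;P.append(L)
    k=L[(L[:,0]<-.125)&(L[:,0]>-.28)&(abs(L[:,1])<.06)]
    t=k[(abs(k[:,2]-.0985)<.005)&(abs(k[:,1])<.02)];q=k[(k[:,2]>.106)&(k[:,2]<.116)]
    if len(t)>9: print("bar",len(t),t.mean(0),cv2.fitLine(t[:,:2].astype(np.float32),cv2.DIST_HUBER,0,.01,.01).ravel(),"plate",len(q),q.mean(0) if len(q) else "", np.ptp(q,0) if len(q) else "")
for f,L in zip("ab",P):
    t=L[(L[:,2]>.118)&(L[:,2]<.131)&(abs(L[:,0])<.125)&(abs(L[:,1]+.005)<.108)]
    print("tray",f,len(t),rectfit(t,.085,.095,(.02,-.005),[0.03]))
L=np.vstack(P[:2]);t=L[(L[:,2]>.118)&(L[:,2]<.131)&(abs(L[:,0])<.125)&(abs(L[:,1]+.005)<.108)]
print("tray",rectfit(t,.085,.095,(.02,-.005),[0.03]))
c=L[(L[:,2]>.160)&(L[:,2]<.172)&(abs(L[:,0])<.125)&(abs(L[:,1])<.108)]
_,_,m=cv2.kmeans(c[:,:2].astype(np.float32),3,None,(3,50,1e-5),5,2);print("cups",m)
save(a,"d",(180,160,360,300),4)
```

```text
t 7.47 stand xy mm [-222.8  -54. ] z 196.4 rpy [3.141e+00 1.000e-03 2.952e+00] dyaw to aligned 0.0 F [-0.2 -0.8 -0.3] grip 0.0358
bar 293 [-0.19121052  0.00148204  0.0979605 ] [ 0.9999986   0.00165663 -0.19121052  0.00148204] plate 58 [-0.25487906  0.0034736   0.11092547] [0.00877068 0.05652148 0.00901388]
bar 110 [-0.20703552 -0.00128761  0.09721884] [ 0.99974054 -0.02277936 -0.20703553 -0.00128761] plate 22 [-0.24922308 -0.00108404  0.10938143] [0.01355796 0.05353589 0.00775495]
bar 2914 [-0.19725111 -0.00214014  0.0974261 ] [ 0.999977   -0.00678665 -0.19725111 -0.00214014] plate 549 [-0.25479525 -0.00160755  0.11115114] [0.00637331 0.05659798 0.00773355]
tray a 619 (array([ 0.01475239, -0.00549391,  0.04902064]), np.float64(0.0525998735797045))
tray b 520 (array([ 0.02097365, -0.00864046,  0.04727984]), np.float64(0.10391254395030408))
tray (array([ 0.01743516, -0.00651528,  0.04824386]), np.float64(0.5049680421219429))
cups [[ 0.05516962  0.03992934]
 [ 0.06009446 -0.050781  ]
 [-0.02020024 -0.02269165]]
```

View pics/d.png

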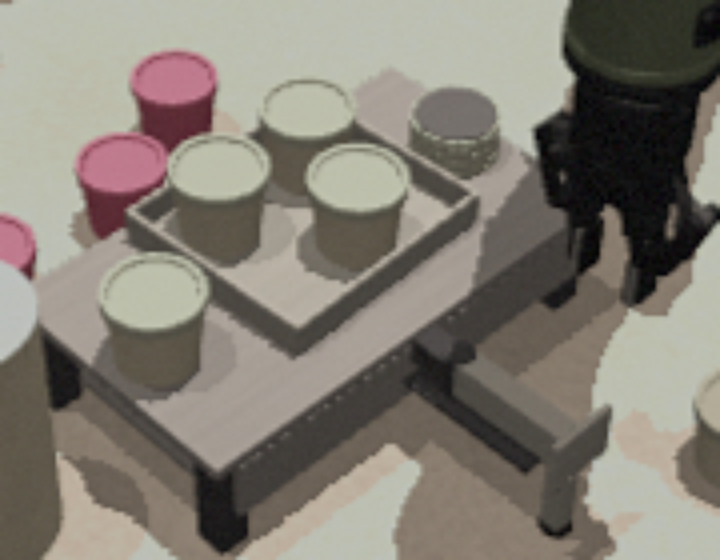

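The brace is straight out (bar from (425,335) to the plate at (585,440)) and stays there with the gripper clear of it. Cups and bystanders are unmoved. Next I go over the tray's front wall, off-centre so the fingers miss the plate.

>>> play_rows --plan '[[[-0.59,-0.88,0],[0,0,0],0],[[-0.59,-0.88,0],[0,0,0],0],[[-0.59,-0.88,0],[0,0,0],0],[[-0.59,-0.88,0],[0,0,0],0],[[-0.59,-0.88,0],[0,0,0],0],[[-0.59,-0.88,0],[0,0,0],0],[[-0.6,-0.9,0],[0,0,-0.32],0],[[0,0,0],[0,0,0],0]]'

```text
clock: 8.62
position: [0.6838, 0.0105, 0.1944]
tool_rot: [-3.14, -0.0, 2.998]
force: [0.2, 0.3, -0.4]
grip_width: 0.0428
finger_force: 0.0
```

Run:
```python
from go import *
o=where();need(o,(-.0683,.0494),.127)
f=grab_frame("wrist");save(f,"w2")
L=cloud(f).reshape(-1,3);L[:,:2]=(L[:,:2]-p[:2])@R2
t=L[(L[:,2]>.118)&(L[:,2]<.131)&(L[:,0]<-.05)&(L[:,0]>-.1)&(abs(L[:,1])<.1)]
print(len(t),t.mean(0) if len(t) else 0)
for a in(-.08,-.04,-.02,0,.02,.05,.08):
    u=t[abs(t[:,1]-a)<.01]
    if len(u)>5:print(a,len(u),np.percentile(u[:,0],[10,50,90]).round(4))
```

```text
t 8.62 stand xy mm [-65.7  49.9] z 194.4 rpy [-3.14  -0.     2.998] dyaw to aligned -0.045 F [ 0.2  0.3 -0.4] grip 0.0428
shift units [0.02 0.11 2.69]
2192 [-0.06698365  0.00531673  0.1268425 ]
-0.08 188 [-0.0663 -0.0649 -0.0634]
-0.04 266 [-0.0684 -0.0668 -0.0652]
-0.02 246 [-0.0695 -0.0679 -0.0663]
0 208 [-0.0702 -0.0686 -0.0672]
0.02 190 [-0.0711 -0.0696 -0.0682]
0.05 175 [-0.0727 -0.0712 -0.0697]
0.08 467 [-0.0728 -0.0636 -0.0526]
```

View pics/w2.png

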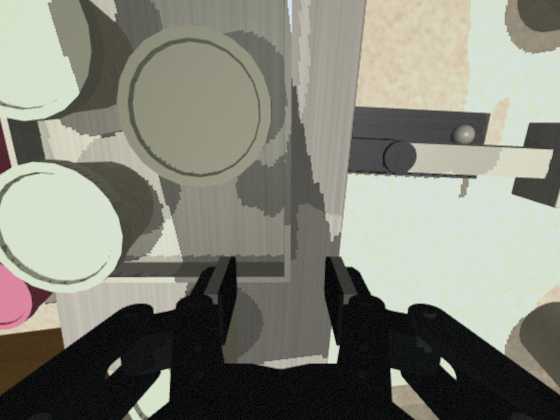

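The picture confirms the button (465,133) standing free beside the bar (bar's edge at row 147), so the brace has latched. The front wall is at x = -71 mm at the grasp. I descend and grip.

>>> play_rows --plan '[[[0,0.22,0.7],[0,0,-0.02],0],[[0,0,1],[0,0,0],0],[[0,0,0.6],[0,0,0],0],[[0,0,0.39],[0,0,0],0],[[0,0,0],[0,0,0],0],[[0,0,0],[0,0,0],0.5],[[0,0,0],[0,0,0],1],[[0,0,0],[0,0,0],1],[[0,0,0],[0,0,0],1]]' --newtons 50

```text
clock: 9.8
position: [0.6846, 0.0182, 0.1288]
tool_rot: [-3.141, 0.001, 3.003]
force: [-2.5, -3.4, 6.3]
grip_width: 0.0026
finger_force: 49.9
```

Run:
```python
from go import *
where()
```

```text
t 9.8 stand xy mm [-73.3  49.3] z 128.8 rpy [-3.141e+00  1.000e-03  3.003e+00] dyaw to aligned -0.051 F [-2.5 -3.4  6.3] grip 0.0026
```

>>> play_rows --plan '[[[-0.04,0.1,0],[0,0,0.05],1],[[-0.04,0.2,0],[0,0,0.06],1],[[-0.04,0.3,0],[0,0,0.08],1],[[-0.04,0.36,0],[0,0,0.08],1],[[-0.04,0.36,0],[0,0,0.07],1],[[-0.04,0.36,0],[0,0,0],1],[[-0.04,0.36,0],[0,0,0],1],[[-0.04,0.36,0],[0,0,0],1],[[-0.04,0.36,0],[0,0,0],1],[[-0.04,0.36,0],[0,0,0],1],[[0,0.36,0],[0,0,0],1],[[0,0.36,0],[0,0,0],1],[[0,0.36,0],[0,0,0],1],[[0,0.36,0],[0,0,0],1],[[0,0.3,0],[0,0,0],1],[[0,0.2,0],[0,0,0],1],[[0,0.1,0],[0,0,0],1],[[0,0,0],[0,0,0],1]]'

```text
clock: 12.05
position: [0.7176, 0.144, 0.1281]
tool_rot: [3.141, -0.0, 2.952]
force: [-0.8, -2.1, -0.1]
grip_width: 0.0024
finger_force: 49.2
```

```bash
cat > m.py <<'E'
from go import *
from fit import rectfit
import sys
o=where();P=[]
for n in("scene","side","wrist"):
    f=grab_frame(n);L=cloud(f).reshape(-1,3);L[:,:2]=(L[:,:2]-p[:2])@R2;P.append(L)
    if n=="scene" and len(sys.argv)>1: save(f,sys.argv[1],(180,160,360,300),4)
g=float(sys.argv[2]) if len(sys.argv)>2 else -.165
def walls(L): return L[(L[:,2]>.117)&(L[:,2]<.1295)&(abs(L[:,0]-g)<.1)&(abs(L[:,1])<.11)]
for n,L in zip(("scene","side","wrist"),P):
    t=walls(L);t=t[:] if n!="wrist" else t[:0]
    if len(t)>50: print(n,len(t),rectfit(t,.085,.095,(g,0),[0.]))
    k=L[(L[:,2]>.09)&(L[:,2]<.116)&(L[:,0]<-.243)&(L[:,0]>-.275)&(abs(L[:,1])<.045)]
    if len(k)>5: print("  plate",len(k),k.mean(0).round(4),np.percentile(k[:,1],[2,98]).round(4))
t=walls(np.vstack(P[:2]));print("both",rectfit(t,.085,.095,(g,0),[0.]))
L=np.vstack(P[:2]);c=L[(L[:,2]>.158)&(L[:,2]<.172)&(abs(L[:,0]-g)<.09)&(abs(L[:,1])<.1)]
_,_,m=cv2.kmeans(c[:,:2].astype(np.float32),3,None,(3,50,1e-5),5,2);print("cups",m.round(3).tolist())
E
python3 m.py e -.145
```

```text
t 12.05 stand xy mm [-203.1   58. ] z 128.1 rpy [ 3.141 -0.     2.952] dyaw to aligned -0.0 F [-0.8 -2.1 -0.1] grip 0.0024
scene 446 (array([-1.29930416e-01, -2.15874577e-05,  2.25834568e-02]), np.float64(0.027757654364376078))
  plate 117 [-0.255   0.0027  0.1043] [-0.0253  0.0288]
side 266 (array([-0.12730578, -0.003213  ,  0.00815487]), np.float64(0.0035248984926688626))
  plate 3920 [-0.2525 -0.0019  0.1054] [-0.0272  0.0255]
both (array([-0.12992135, -0.00090791,  0.01347756]), np.float64(0.0857369170481817))
cups [[-0.09300000220537186, -0.04100000113248825], [-0.1809999942779541, 0.017999999225139618], [-0.08299999684095383, 0.04500000178813934]]
```

View pics/e.png

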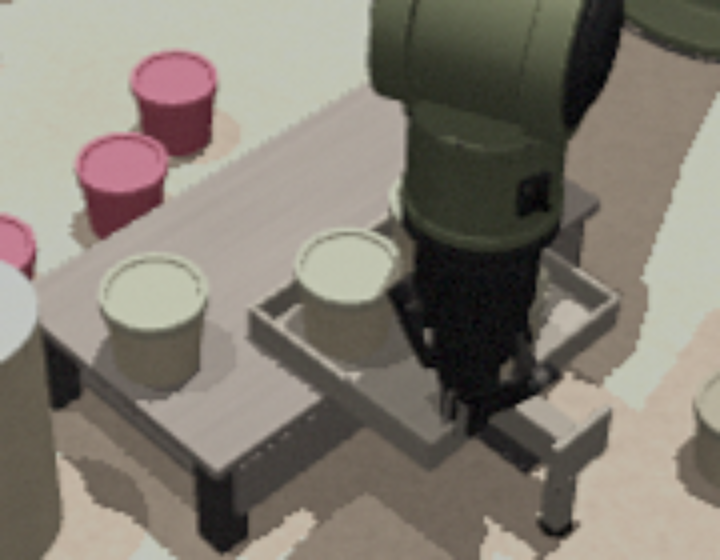

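>>> play_rows --plan '[[[-0.04,0.2,0],[0,0,0],1],[[-0.04,0.3,0],[0,0,0],1],[[0,0.3,0],[0,0,0],1],[[0,0.3,0],[0,0,0],1],[[0,0.2,0.02],[0,0,0],1],[[0,0.15,0.02],[0,0,0],1],[[0,0,0],[0,0,0],1]]'

```text
clock: 13.08
position: [0.7266, 0.1792, 0.1273]
tool_rot: [3.141, 0.0, 2.952]
force: [0.7, -2.6, 0.4]
grip_width: 0.0026
finger_force: 49.4
```

```bash
python3 m.py f -.16
```

```text
t 13.07 stand xy mm [-239.4   60.2] z 127.3 rpy [3.141 0.    2.952] dyaw to aligned -0.0 F [ 0.7 -2.6  0.4] grip 0.0026
scene 506 (array([-0.15733032,  0.00269747,  0.02448295]), np.float64(0.17209638513559433))
  plate 100 [-0.2559  0.0043  0.1031] [-0.0254  0.0304]
side 425 (array([-0.14957412, -0.00092224,  0.01133035]), np.float64(0.07120573480687004))
  plate 2933 [-0.2527 -0.0017  0.1065] [-0.0268  0.0252]
both (array([-0.15318716,  0.00148838,  0.01054503]), np.float64(0.6041192217829487))
cups [[-0.11500000208616257, 0.04699999839067459], [-0.11100000143051147, -0.04100000113248825], [-0.2029999941587448, 0.009999999776482582]]
```

>>> play_rows --plan '[[[0,0.1,0],[0,0,0],1],[[0,0.1,0],[0,0,0],1],[[0,0.08,0],[0,0,0],1],[[0,0,0],[0,0,0],1]]'

```text
clock: 13.72
position: [0.7279, 0.1854, 0.1272]
tool_rot: [-3.141, 0.0, 2.952]
force: [-1.2, -4.6, 2.9]
grip_width: 0.0025
finger_force: 49.6
```

>>> play_rows --plan '[[[0,0.06,0],[0,0,0],1],[[0,0,0],[0,0,0],1]]'

```text
clock: 13.98
position: [0.7281, 0.1868, 0.1272]
tool_rot: [-3.141, 0.0, 2.952]
force: [-0.4, -4.8, 3.8]
grip_width: 0.0024
finger_force: 49.7
```

>>> play_rows --plan '[[[0,0.06,0],[0,0,0],1],[[0,0,0],[0,0,0],1]]'

```text
clock: 14.22
position: [0.7284, 0.1882, 0.1272]
tool_rot: [-3.141, 0.0, 2.952]
force: [-1.0, -4.3, 3.4]
grip_width: 0.0022
finger_force: 49.7
```

```bash
python3 -c "
from go import *
where()"
```

```text
t 14.22 stand xy mm [-248.6   60.3] z 127.2 rpy [-3.141  0.     2.952] dyaw to aligned 0.0 F [-1.  -4.3  3.4] grip 0.0022
```

>>> play_rows --plan '[[[0,0.05,0],[0,0,0],1],[[0,0.05,0],[0,0,0],1],[[0,0,0],[0,0,0],1]]'

```text
clock: 14.6
position: [0.7287, 0.1899, 0.1272]
tool_rot: [-3.14, -0.0, 2.951]
force: [-3.3, -9.7, 4.3]
grip_width: 0.0024
finger_force: 50.0
```

```bash
python3 m.py g2
```

```text
t 14.6 stand xy mm [-250.3   60.3] z 127.2 rpy [-3.14  -0.     2.951] dyaw to aligned 0.001 F [-3.3 -9.7  4.3] grip 0.0024
scene 520 (array([-0.16708329,  0.00268539,  0.02580471]), np.float64(0.11669630157198221))
  plate 39 [-0.2533 -0.0021  0.1018] [-0.0446  0.0315]
side 431 (array([-0.16019249, -0.0005853 ,  0.00900753]), np.float64(0.11806678255680407))
  plate 20 [-0.2464  0.0284  0.1065] [-0.0433  0.0448]
  plate 3709 [-0.25   -0.0021  0.1063] [-0.0417  0.0411]
both (array([-0.16388456,  0.00176405,  0.01115909]), np.float64(0.6081797273014105))
cups [[-0.11900000274181366, -0.03999999910593033], [-0.12600000202655792, 0.04699999839067459], [-0.210999995470047, 0.00800000037997961]]
```

>>> play_rows --plan '[[[0,0,0],[0,0,0],0.6],[[0,0,0],[0,0,0],0.3],[[0,0,0],[0,0,0],0.2],[[0,0,-0.4],[0,0,0],0.2],[[0,0,-1],[0,0,0],0.2],[[0,0,-1],[0,0,0],0.2],[[0,0,-1],[0,0,0],0.2],[[0,0.8,-1],[0,0,0],0.2],[[0.3,0.8,-1],[0,0,0],0.2],[[0.3,0.8,0],[0,0,0],0.2],[[0,0,0],[0,0,0],0.2]]'

```text
clock: 16.12
position: [0.7245, 0.2553, 0.2618]
tool_rot: [3.141, -0.001, 2.955]
force: [-0.3, -0.9, 0.3]
grip_width: 0.0342
finger_force: 0.0
```

```bash
cat >> m.py <<'E'
L=P[2]
for lo,hi,nm in((-.262,-.235,"front"),(-.095,-.065,"rear")):
    t=L[(L[:,2]>.119)&(L[:,2]<.1295)&(L[:,0]<hi)&(L[:,0]>lo)&(abs(L[:,1])<.08)]
    if len(t)>50: v=cv2.fitLine(t[:,:2].astype(np.float32),cv2.DIST_HUBER,0,.01,.01).ravel();print(nm,len(t),v.round(4),"yaw",-v[0]/v[1],np.percentile(t[:,0],[2,98]))
for sg in(-1,1):
    t=L[(L[:,2]>.119)&(L[:,2]<.1295)&(L[:,0]<-.09)&(L[:,0]>-.24)&(abs(L[:,1]*sg-.093)<.015)]
    if len(t)>50: v=cv2.fitLine(t[:,:2].astype(np.float32),cv2.DIST_HUBER,0,.01,.01).ravel();print("side",sg,len(t),v.round(4),"yaw",v[1]/v[0],np.percentile(t[:,1],[2,98]).round(4))
k=L[(L[:,2]>.108)&(L[:,2]<.116)&(L[:,0]<-.249)&(L[:,0]>-.268)&(abs(L[:,1])<.05)]
if len(k)>5:print("plate",len(k),k.mean(0),np.percentile(k,[2,98],axis=0)[:,:2])
save(f,"w_"+sys.argv[1])
E
python3 m.py h
```

```text
t 16.12 stand xy mm [-313.7   43.8] z 261.8 rpy [ 3.141e+00 -1.000e-03  2.955e+00] dyaw to aligned -0.002 F [-0.3 -0.9  0.3] grip 0.0342
scene 629 (array([-0.16661311,  0.00258903,  0.0173362 ]), np.float64(0.03327151091131217))
  plate 156 [-0.2537  0.0023  0.1062] [-0.0425  0.0427]
side 433 (array([-0.16028614, -0.00086142,  0.01493064]), np.float64(0.13718185354260598))
  plate 23 [-0.2461  0.0255  0.1055] [-0.0437  0.0438]
  plate 1013 [-0.2554 -0.0021  0.1081] [-0.0411  0.0398]
both (array([-0.16404033,  0.00193246,  0.01895095]), np.float64(0.510533145563673))
cups [[-0.12399999797344208, -0.04399999976158142], [-0.12600000202655792, 0.04699999839067459], [-0.20200000703334808, -0.013000000268220901]]
front 1386 [ 0.0192 -0.9998 -0.2507 -0.0191] yaw 0.019240445 [-0.25325574 -0.23633286]
rear 352 [ 0.0109 -0.9999 -0.0862  0.0051] yaw 0.0108726295 [-0.08745894 -0.08294081]
side -1 1651 [ 0.9998  0.0183 -0.1672 -0.0919] yaw 0.018327132 [-0.0954 -0.09  ]
side 1 985 [ 0.9999  0.013  -0.1784  0.0917] yaw 0.01295539 [0.0899 0.0953]
plate 714 [-0.25470992 -0.00245948  0.11176258] [[-0.25847406 -0.04543272]
 [-0.25147194  0.04372949]]
```

View pics/w_h.png

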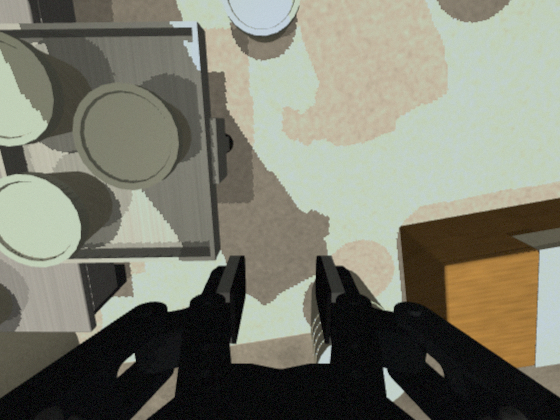

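The tray is against the plate ((218,150) in the wrist picture), centred to about 2 mm, cups standing. It is still turned by about 0.015 rad, so I square it with a gentle push on its rear wall, within the plate's width.

>>> play_rows --plan '[[[0.2,-0.88,0],[0,0,0],1],[[0.2,-0.88,0],[0,0,0],1],[[0.2,-0.88,0],[0,0,0],1],[[0.2,-0.88,0],[0,0,0],1],[[0.2,-0.88,0],[0,0,0],1],[[0.2,-0.88,0],[0,0,0],1],[[0.2,-0.88,0],[0,0,0],1],[[0.2,-0.88,0],[0,0,0],1],[[0.2,-0.88,0],[0,0,0],1],[[0.2,-0.88,0],[0,0,0],1],[[0.2,-0.88,0],[0,0,0],1],[[0.15,-0.87,0],[0,0,0.02],1],[[0,0,0],[0,0,0],1]]'

```text
clock: 17.9
position: [0.6175, 0.0027, 0.2623]
tool_rot: [-3.141, 0.0, 2.947]
force: [0.4, -0.0, 0.2]
grip_width: -0.0001
finger_force: 0.0
```

Run:
```python
from go import *
o=where();need(o,(-.05,-.015),.13)
```

```text
t 17.9 stand xy mm [-45.5 -13.7] z 262.3 rpy [-3.141  0.     2.947] dyaw to aligned 0.006 F [ 0.4 -0.   0.2] grip -0.0001
shift units [0.05 0.18 5.29]
```

>>> play_rows --plan '[[[0,0,1],[0,0,0],1],[[0,0,1],[0,0,0],1],[[0,0,1],[0,0,0],1],[[0,0,1],[0,0,0],1],[[0,0,0.8],[0,0,0],1],[[0,0,0.48],[0,0,0],1],[[0,0.3,0],[0,0,0],1],[[0,0.2,0],[0,0,0],1],[[0,0.1,0],[0,0,0],1],[[0,0,0],[0,0,0],1]]'

```text
clock: 19.15
position: [0.6211, 0.02, 0.1305]
tool_rot: [3.141, 0.001, 2.95]
force: [0.6, 0.0, -0.6]
grip_width: -0.0001
finger_force: 0.0
```

>>> play_rows --plan '[[[0,0.08,0],[0,0,0],1],[[0,0.08,0],[0,0,0],1],[[0,0,0],[0,0,0],1]]'

```text
clock: 19.52
position: [0.6217, 0.0238, 0.1301]
tool_rot: [3.142, 0.0, 2.949]
force: [0.7, -0.6, -0.4]
grip_width: -0.0003
finger_force: 0.0
```

```bash
python3 -c "
from go import *
where()"
```

```text
t 19.52 stand xy mm [-67.1 -13.6] z 130.1 rpy [3.142 0.    2.949] dyaw to aligned 0.003 F [ 0.7 -0.6 -0.4] grip -0.0003
```

>>> play_rows --plan '[[[0,0.06,0],[0,0,0],1],[[0,0.06,0],[0,0,0],1],[[0,0,0],[0,0,0],1]]'

```text
clock: 19.9
position: [0.6218, 0.0247, 0.13]
tool_rot: [-3.139, -0.0, 2.948]
force: [-2.5, -9.9, 3.1]
grip_width: 0.0002
finger_force: 4.5
```

>>> play_rows --plan '[[[0,0.05,0],[0,0,0],1],[[0,0,0],[0,0,0],1]]'

```text
clock: 20.15
position: [0.6218, 0.025, 0.13]
tool_rot: [-3.138, -0.001, 2.947]
force: [-4.0, -14.9, 4.6]
grip_width: -0.0001
finger_force: 6.9
```

>>> play_rows --plan '[[[0,-0.5,0],[0,0,0],1],[[0,-0.3,0],[0,0,0],1],[[0,0,-1],[0,0,0],1],[[0,0,-1],[0,0,0],1],[[0,0,-1],[0,0,0],1],[[0,0,-1],[0,0,0],1],[[0,0,-1],[0,0,0],1],[[-0.2,1,-1],[0,0,0],1],[[-0.2,1,-0.5],[0,0,0],1],[[-0.2,1,-0.5],[0,0,0],1],[[-0.2,1,0],[0,0,0],1],[[-0.2,1,0],[0,0,0],1],[[-0.2,1,0],[0,0,0],1],[[-0.2,1,0],[0,0,0],1],[[-0.2,1,0],[0,0,0],1],[[-0.2,1,0],[0,0,0],1],[[-0.2,1,0],[0,0,0],1],[[-0.2,0.5,0],[0,0,0],1],[[0,0,0],[0,0,0],1]]'

```text
clock: 22.52
position: [0.7226, 0.2561, 0.3043]
tool_rot: [-3.142, -0.001, 2.95]
force: [-0.3, -0.7, 0.4]
grip_width: 0.0004
finger_force: 0.0
```

```bash
python3 m.py k
python3 - <<'E'
import cv2,numpy as np
a=cv2.imread("pics/k.png");b=cv2.imread("pics/w_k.png")
a=cv2.resize(a,(400,311));b=cv2.resize(b,(400,300))
cv2.imwrite("pics/kk.png",np.hstack([a[:300],b]))
E
```

```text
t 22.52 stand xy mm [-314.2   41.9] z 304.3 rpy [-3.142e+00 -1.000e-03  2.950e+00] dyaw to aligned 0.002 F [-0.3 -0.7  0.4] grip 0.0004
scene 685 (array([-0.16666441,  0.00226653,  0.01579621]), np.float64(0.0440198987208419))
  plate 162 [-0.254   0.0025  0.1058] [-0.0415  0.0394]
side 427 (array([-0.16042613, -0.0007141 ,  0.00415991]), np.float64(0.12690225726123922))
  plate 21 [-0.2476  0.0286  0.1063] [-0.0439  0.0425]
  plate 736 [-0.2551 -0.0016  0.108 ] [-0.0415  0.0415]
both (array([-0.16447406,  0.00154148,  0.01344692]), np.float64(0.5533339297741084))
cups [[-0.12600000202655792, 0.04699999839067459], [-0.20399999618530273, -0.014000000432133675], [-0.12800000607967377, -0.04600000008940697]]
front 987 [ 0.0142 -0.9999 -0.2508 -0.0038] yaw 0.014191821 [-0.25323253 -0.23650227]
rear 359 [ 4.620e-02 -9.989e-01 -8.580e-02  7.000e-04] yaw 0.046273746 [-0.0873336  -0.08228201]
side -1 1205 [ 0.9999  0.0138 -0.1693 -0.0925] yaw 0.013794394 [-0.0955 -0.0901]
side 1 727 [ 0.9999  0.0155 -0.1738  0.0916] yaw 0.015477698 [0.0899 0.0951]
plate 511 [-0.25482849 -0.00269125  0.11172326] [[-0.25852524 -0.04387572]
 [-0.25153013  0.04033007]]
```

View pics/kk.png

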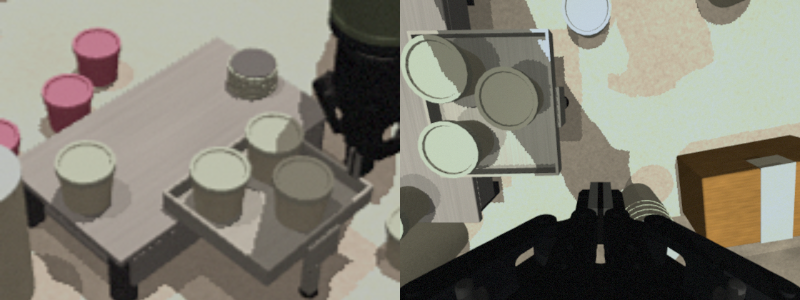

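Run:
```python
from go import *
f=grab_frame("wrist");L=cloud(f).reshape(-1,3);L[:,:2]=(L[:,:2]-p[:2])@R2
def edge(m,lo,hi,st,q,nm):
    X=[]
    for a in np.arange(lo,hi,st):
        u=m[(m[:,1]>=a)&(m[:,1]<a+st)]
        if len(u)>8:X.append((a+st/2,np.percentile(u[:,0],q)))
    X=np.array(X)
    if len(X)>3:
        for _ in range(3):
            k=np.polyfit(X[:,0],X[:,1],1);r=abs(X[:,1]-np.polyval(k,X[:,0]));X=X[r<=max(.0015,2*np.median(r))]
        print(nm,len(X),"yaw",round(-k[0],4),"x at y0",round(k[1],4),"span",X[0,0],X[-1,0])
z=L[:,2]
w=L[(z>.12)&(z<.1295)&(L[:,0]<-.24)&(L[:,0]>-.262)]
for q in(5,50,95):edge(w,-.085,.085,.006,q,"front wall %d"%q)
pl=L[(z>.1095)&(z<.1145)&(L[:,0]<-.2515)&(L[:,0]>-.266)&(abs(L[:,1])<.032)]
for q in(10,50):edge(pl,-.027,.027,.004,q,"plate %d"%q)
k=pl[pl[:,0]<-.2535];print("plate y",np.percentile(k[:,1],[1,99]))
s=L[(abs(z-.1)<.004)&(L[:,0]>-.125)&(L[:,0]<-.085)]
for a,b in((-.19,-.1),(.1,.19),(-.19,.19)):edge(s,a,b,.006,3,"shelf front edge")
sd=[]
for g in(-1,1):
    t=L[(z>.12)&(z<.1295)&(L[:,0]<-.1)&(L[:,0]>-.235)&(abs(L[:,1]*g-.093)<.012)]
    sd.append(np.polyfit(t[:,0],t[:,1],1));print(g,sd[-1])
print("tray mid y at x=-.165",np.mean([np.polyval(v,-.165) for v in sd]),"at -.25",np.mean([np.polyval(v,-.25) for v in sd]))
```

```text
front wall 5 29 yaw 0.0144 x at y0 -0.2524 span -0.082 0.08600000000000015
front wall 50 29 yaw 0.0134 x at y0 -0.2508 span -0.082 0.08600000000000015
front wall 95 29 yaw 0.0144 x at y0 -0.2487 span -0.082 0.08600000000000015
plate 10 14 yaw -0.0036 x at y0 -0.258 span -0.025 0.027000000000000003
plate 50 14 yaw 0.0015 x at y0 -0.2553 span -0.025 0.027000000000000003
plate y [-0.02829551  0.02615063]
shelf front edge 6 yaw -0.0124 x at y0 -0.1112 span -0.13299999999999995 -0.10299999999999992
shelf front edge 14 yaw -0.0021 x at y0 -0.1124 span 0.10900000000000001 0.18700000000000008
shelf front edge 28 yaw -0.0188 x at y0 -0.1165 span -0.13299999999999995 0.18500000000000033
-1 [ 0.01321538 -0.09032791]
1 [0.01436584 0.09465011]
tray mid y at x=-.165 -0.0001143499084979363 at -.25 -0.0012865516769055216
```

The tray still reads about 0.015 rad off the plate, since the pushing finger's friction stops it from pivoting. I nudge the rear end of its +y side wall sideways by about 2.5 mm.

>>> play_rows --plan '[[[-0.33,-0.88,0],[0,0,0],1],[[-0.33,-0.88,0],[0,0,0],1],[[-0.33,-0.88,0],[0,0,0],1],[[-0.33,-0.88,0],[0,0,0],1],[[-0.33,-0.88,0],[0,0,0],1],[[-0.33,-0.88,0],[0,0,0],1],[[-0.33,-0.88,0],[0,0,0],1],[[-0.33,-0.88,0],[0,0,0],1],[[-0.33,-0.88,0],[0,0,0],1],[[-0.33,-0.88,0],[0,0,0],1],[[0,0,1],[0,0,0],1],[[0,0,1],[0,0,0],1],[[0,0,0.5],[0,0,0],1],[[0,0,0],[0,0,0],1]]'

```text
clock: 24.48
position: [0.7616, 0.0233, 0.2421]
tool_rot: [-3.141, -0.001, 2.949]
force: [0.3, 0.5, 1.1]
grip_width: 0.0001
finger_force: 0.0
```

Run:
```python
from go import *
o=where();need(o,(-.093,.125),.125)
```

```text
t 24.48 stand xy mm [-92.9 123.9] z 242.1 rpy [-3.141e+00 -1.000e-03  2.949e+00] dyaw to aligned 0.003 F [0.3 0.5 1.1] grip 0.0001
shift units [-0.05  0.01  4.68]
```

>>> play_rows --plan '[[[-0.05,0,1],[0,0,0],1],[[0,0,1],[0,0,0],1],[[0,0,1],[0,0,0],1],[[0,0,1],[0,0,0],1],[[0,0,0.68],[0,0,0],1],[[0.3,0,0],[0,0,0],1],[[0.3,0,0],[0,0,0],1],[[0.08,0,0],[0,0,0],1],[[0,0,0],[0,0,0],1]]'

```text
clock: 25.6
position: [0.7464, 0.0268, 0.1264]
tool_rot: [3.141, 0.001, 2.949]
force: [0.1, -0.4, 0.7]
grip_width: 0.0002
finger_force: 0.0
```

>>> play_rows --plan '[[[0.06,0,0],[0,0,0],1],[[0,0,0],[0,0,0],1]]'

```text
clock: 25.85
position: [0.745, 0.0268, 0.1258]
tool_rot: [3.142, 0.001, 2.949]
force: [1.0, 0.3, 1.1]
grip_width: 0.0002
finger_force: 0.7
```

Run:
```python
from go import *
o=where()
```

```text
t 25.85 stand xy mm [-93.2 106.9] z 125.8 rpy [3.142e+00 1.000e-03 2.949e+00] dyaw to aligned 0.003 F [1.  0.3 1.1] grip 0.0002
```

>>> play_rows --plan '[[[0.06,0,0],[0,0,0],1],[[0.06,0,0],[0,0,0],1],[[0,0,0],[0,0,0],1]]'

```text
clock: 26.22
position: [0.742, 0.0268, 0.1258]
tool_rot: [-3.141, 0.001, 2.949]
force: [4.3, -4.4, 1.3]
grip_width: 0.0002
finger_force: 2.2
```

Run:
```python
from go import *
o=where()
```

```text
t 26.23 stand xy mm [-92.6 104.1] z 125.8 rpy [-3.141e+00  1.000e-03  2.949e+00] dyaw to aligned 0.003 F [ 4.3 -4.4  1.3] grip 0.0002
```

>>> play_rows --plan '[[[-0.4,0,-0.2],[0,0,0],1],[[0,-0.95,0],[0,0,0],1],[[0,-0.95,0],[0,0,0],1],[[0.9,0,0],[0,0,0],1],[[0.9,0,0],[0,0,0],1],[[0.9,0,0],[0,0,0],1],[[0.9,0,0],[0,0,0],1],[[0.8,0,0],[0,0,0],1],[[0.6,0,0],[0,0,0],1],[[0,0.5,0],[0,0,0],1],[[0,0.3,0],[0,0,0],1],[[0,0.08,0],[0,0,0],1],[[0,0,0],[0,0,0],1]]'

```text
clock: 27.85
position: [0.6243, 0.0241, 0.1305]
tool_rot: [-3.141, 0.0, 2.949]
force: [-0.5, -1.9, -0.2]
grip_width: -0.0002
finger_force: 0.5
```

Run:
```python
from go import *
o=where()
```

```text
t 27.85 stand xy mm [-67.8 -11.1] z 130.5 rpy [-3.141  0.     2.949] dyaw to aligned 0.003 F [-0.5 -1.9 -0.2] grip -0.0002
```

>>> play_rows --plan '[[[0,0.06,0],[0,0,0],1],[[0,0.04,0],[0,0,0],1],[[0,0,0],[0,0,0],1]]'

```text
clock: 28.22
position: [0.6243, 0.0249, 0.1305]
tool_rot: [-3.14, -0.0, 2.948]
force: [-1.4, -10.3, 1.6]
grip_width: -0.0002
finger_force: 4.9
```

Contact is flush at 10 N. I back off, lift clear and check.

>>> play_rows --plan '[[[0,-0.5,0],[0,0,0],1],[[0,-0.3,0],[0,0,0],1],[[0,0,-1],[0,0,0],1],[[0,0,-1],[0,0,0],1],[[0,0,-1],[0,0,0],1],[[0,0,-1],[0,0,0],1],[[0,0,-1],[0,0,0],1],[[-0.2,1,-1],[0,0,0],1],[[-0.2,1,-0.5],[0,0,0],1],[[-0.2,1,-0.5],[0,0,0],1],[[-0.2,1,0],[0,0,0],1],[[-0.2,1,0],[0,0,0],1],[[-0.2,1,0],[0,0,0],1],[[-0.2,1,0],[0,0,0],1],[[-0.2,1,0],[0,0,0],1],[[-0.2,1,0],[0,0,0],1],[[-0.2,1,0],[0,0,0],1],[[-0.2,0.5,0],[0,0,0],1],[[0,0,0],[0,0,0],1]]'

```text
clock: 30.6
position: [0.7248, 0.2549, 0.3048]
tool_rot: [-3.142, -0.001, 2.95]
force: [-0.2, 0.2, -0.2]
grip_width: -0.0003
finger_force: 0.0
```

```bash
python3 m.py z | grep -E "^t|cups|front|side|scene|plate"
```

```text
t 30.6 stand xy mm [-313.4   44.2] z 304.8 rpy [-3.142e+00 -1.000e-03  2.950e+00] dyaw to aligned 0.002 F [-0.2  0.2 -0.2] grip -0.0003
scene 698 (array([-0.16682019,  0.00093493, -0.00438227]), np.float64(0.07024149992848086))
  plate 158 [-0.2541  0.0041  0.1063] [-0.043   0.0409]
side 419 (array([-0.16070484, -0.00241631,  0.00055787]), np.float64(0.07025390892465061))
  plate 13 [-0.2468  0.0245  0.1082] [-0.0438  0.044 ]
  plate 745 [-0.2548 -0.0023  0.1077] [-0.0421  0.0401]
cups [[-0.12600000202655792, 0.04399999976158142], [-0.20499999821186066, -0.014000000432133675], [-0.1289999932050705, -0.04800000041723251]]
front 976 [ 0.0088  1.     -0.2509 -0.0022] yaw -0.008758725 [-0.25298427 -0.23702809]
side -1 1228 [ 1.     -0.0093 -0.1569 -0.094 ] yaw -0.009318707 [-0.0967 -0.092 ]
side 1 713 [ 1.     -0.0011 -0.1747  0.0901] yaw -0.0010728127 [0.0889 0.0932]
plate 493 [-0.25496715 -0.00140732  0.11180803] [[-0.25847543 -0.04423521]
```

```bash
python3 -c "
from workcell import bot
print(bot.job_done())"
```

```text
the job is handed in; nothing more can be done
None
```

I handed the job in at about 31 s of the 59 s allowed: the brace was swung straight out and latched before the tray was moved. The tray now rests against the upturned end, centred to about 1 to 2 mm and square to within about 0.5°, and its three cups are standing; no bystander was touched, though I did not re-measure their positions.

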